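Clock the gas elbow to its hose saddle

ROBOT

A 6-joint arm with a two-finger parallel gripper is mounted at the origin on a cart in front of the work surface, level with it; the furniture and walls round the work are solid. World frame = base frame: x ahead of the robot, y to its left, z up, the work surface at z = 0. Lengths are in mm, angles in rad, forces in N, time in s.
With the tool pointing down it reaches from about 300 to 875 mm from the base axis. Payload 6.4 kg.
Tool frame: the origin (TCP) lies on the mounting face of the last link; the fingertips stand 166 mm ahead of it and the grasp point (between the pads) lies 147 mm ahead of it; x points along the fingers, y is the direction in which the jaws open and shut, and the axes are right-handed (so a half turn about x gives the same grasp; the last joint's range is limited). The gripper opens to 88 mm and grips with 3 to 60 N. Pads are 18 mm wide; open, the fingers measure 123 mm over their backs; the gripper's body (75 mm by 187 mm) begins 45 mm behind the grasp point.
Start: joints at [-0.206, 0.181, 1.607, -0, 1.354, -0.206], TCP at [575.015, 0.014, 404.714] pointing down, gripper open.
Joint ranges: [-2.99, 2.99], [-0.89, 2.07], [0.3, 2.58], [-1.14, 4.28], [0, 2.63], [-3.12, 3.12]. Speed limits (rad/s): [2.57, 2.57, 3.01, 3.14, 3.14, 3.14].

INTERFACE

Orientations are given as a 3x3 rotation matrix whose columns are the frame's x, y, z axes.
In Python, from station import manip gives the robot as it stands.
- The arm moves only by the tool send_rows, never from a script. Its argument "moves" is a list of rows, each a list of 4 numbers: the shift along the tool's x, y, z in mm, then the turn about the tool's x in rad. A call has 1 to 10 rows; each row is the pose to reach, as a shift and turn from the pose measured when the call began, along the tool's axes at that moment; what a row does not reach only later rows make up. A row lasts 1/10 s, in which the tool goes at most 50 mm and 8.59 degrees, less where a joint would pass 70% of its speed; a pose out of reach is approached as far as the arm can. A call with a gripper value outside its range is refused whole. "gripper" is the closure in counts, from 0 (fully open) to 255 (shut), set as the call begins (left out, the last holds). The fingers move at their own pace and stop on an object; "force" is the grip in N (left out, the last holds). Time passes only in rows, so rows that repeat a pose let the fingers close. It gives the time, the measured TCP pose, the force and the opening at its end, in the units of the state.
- manip.observe(): the state, without advancing time (a new reading comes with each control period).
- manip.read_camera(name): name is "scene" or "side" or "wrist"; returns the picture (400x640x3 uint8, red, green, blue); there is no depth.
- manip.camera_info(name): a dict with "fx", "fy", "cx", "cy" (pixels), "k1" (the pictures are not rectified: a ray, as slopes to the right and down, at radius r is drawn at 1 + k1 r^2 times it, then the intrinsics apply), "R" (3x3) and "t" (3): a world point X has camera coordinates R X + t; the wrist camera has in their place "tool_from_camera" (4x4, takes a point from camera to tool coordinates, whose origin is the TCP and whose axes are the tool frame's). Camera axes: x right, y down, z forward; pixel columns grow to the right and rows downward; lengths in mm; the calibration is good to about 2 mm. A picture is of the moment at which its call begins: read the wrist's pose just before it. camera_info takes no time and is no camera call.
- manip.close_job(): hands the job in, once; it reports no verdict.
The state is a dict: "time_s": time; "joint_pos": joint angles; "qd": joint speeds; "joint_efforts": joint torques, N m; "eef_pos": TCP position; "tcp_rot": TCP orientation; "ft_force": force on the tool from outside, world axes, zero at the start; "moment": the same for the moment, N m; "width": opening from 0.0 (shut) to 1.0 (fully open).
Only numpy, scipy, OpenCV 4.12 (cv2) and the standard library are available. Lean on these libraries where they do the work, as an engineer would, in place of code of your own. Each camera call takes 0.05 s, during which the arm holds its last target. There are 200 camera calls.

TASK

Two brass hose fittings stand on the bench, each started on the threaded stub of its own steel plate. Screw the elbow (the one with a single outlet) further on, clockwise from above, and stop when its outlet points straight at the forked hose saddle on its plate, without turning well past it. Leave the tee fitting (two opposite outlets) as it is, and let go.

Things in the scene. Friction and masses are not known exactly. Their poses are not given: they have to be found in the camera images.
- elbow_grip (a point): centre of the elbow's brass body, on its stub's vertical axis, 61 mm above the bench. Body: 30 mm along the outlet, 26 mm across its two upright flat sides, 44 to 78 mm above the bench; round neck 25 mm thick below. Own axes turn with it: x along the outlet outward, y square to the flats, z up. Plate (6 mm) and nut (38 mm wide, top at 18 mm) are fixed to the bench
- elbow_tip (a point): end of the elbow's single barbed outlet, a level spigot 12 to 19 mm thick, 62 mm from the stub's axis and 60 mm above the bench
- elbow_plate_saddle (a point): middle of the hose saddle of the elbow's plate: a fixed post with an upturned steel fork 31 mm wide, 95 mm from the stub's axis, 60 mm above the bench (fork top at 69 mm). x points from the stub outward
- elbow (a joint): rotation of the elbow on its stub in rad, growing clockwise seen from above (screwing on); 0 = outlet points exactly at the saddle; starts between -1.35 and -0.65. Stiff thread: about 0.12 N m turns it and it stays where it is left; the change of height is negligible; stops at -1.5 and +0.9
- tee_grip (a point): centre of the body of the tee, the bystander: the same brass body on an identical plate with its own saddle, but with two barbed outlets opposite each other. Not to be turned
- tee_tip (a point): end of one outlet of the tee, 62 mm from its stub's axis, 60 mm above the bench
Not all that is in view belongs to the job. Leave any pink or red look-alike of the part that bears elbow_grip alone.

How it is judged:
By the outcome, as a careful person would: the job done as asked, in the order asked, and still so for the second after the job is handed in, with the robot touching nothing.
It also fails if it takes over 32 s, if anything falls off the work surface, if the arm or the gripper's body presses on something with over 40 N, if the wrist force passes 120 N, or if a joint passes its speed limit or range.

## Working session

There is one attempt and no reset: what is moved stays moved. The work goes in short steps, Python scripts to look and compute and a tool call to move; the robot and the scene stay as the last step left them, time stands still between calls to the robot, and variables do not carry over. Pictures are saved under pics/ and viewed, about 8 in all and at most 12, crops included, and the job is handed in when it is done.

Besides the shell and the picture viewer there is one more tool, called after ">>>" as name(argument=value, ...) on one line, values as JSON. send_rows: Moves the arm, as the interface text tells. Its arguments: {"type":"object","properties":{"moves":{"type":"array","items":{"type":"array","items":{"type":"number"}}},"gripper":{"type":"number"},"force":{"type":"number"}},"required":["moves"]}

```bash
mkdir -p pics; cat > h.py <<'E'
import numpy as np, cv2
from station import manip
def snap(n,f):
    s=manip.observe(); im=manip.read_camera(n); cv2.imwrite(f'pics/{f}.png',im[:,:,::-1]); np.save(f'pics/{f}.npy',im)
    return s,im
def ray(n,u,v,s=None):
    c=manip.camera_info(n)
    K=np.array([[c['fx'],0,c['cx']],[0,c['fy'],c['cy']],[0,0,1.]])
    p=cv2.undistortPoints(np.array([[[u,v]]],float),K,np.array([c['k1'],0,0,0.]))[0,0]
    d=np.array([p[0],p[1],1.])
    if 'R' in c:
        R=np.array(c['R']);t=np.array(c['t']); return -R.T@t, R.T@d
    T=np.array(c['tool_from_camera']);Rt=np.array(s['tcp_rot'])
    return Rt@T[:3,3]+np.array(s['eef_pos']), Rt@T[:3,:3]@d
def onz(n,u,v,z,s=None):
    o,d=ray(n,u,v,s); return o+d*(z-o[2])/d[2]
E
python3 - <<'E'
from h import *
s,_=snap('scene','a'); snap('wrist','b'); snap('side','c'); print(s)
a,b,c=[cv2.imread(f'pics/{k}.png') for k in 'abc']
for n in('scene','side'):
    i=manip.camera_info(n); print(n,-np.array(i['R']).T@np.array(i['t']))
E
```

```text
{'time_s': 0.0, 'joint_pos': array([-2.06304259e-01,  1.81548058e-01,  1.60802041e+00, -6.24170241e-06,
        1.35377470e+00, -2.06273550e-01]), 'qd': array([-0.00022779, -0.00015847,  0.00057551, -0.0011786 ,  0.00063551,
        0.00106714]), 'joint_efforts': array([-5.85923790e-04, -4.33866942e+01, -3.41848969e+01,  7.00952648e-02,
        3.87157314e-02, -1.54040990e-04]), 'eef_pos': array([5.74745457e+02, 6.74219413e-02, 4.03799940e+02]), 'tcp_rot': array([[-1.71464132e-03,  9.99998530e-01, -2.96616732e-05],
       [ 3.52615930e-04, -2.90571043e-05, -9.99999937e-01],
       [-9.99998468e-01, -1.71465168e-03, -3.52565589e-04]]), 'ft_force': array([0.20120868, 0.47023206, 0.27726427]), 'moment': array([0.03605445, 0.03845854, 0.01019926]), 'width': 1.0032282590461306}
scene [-927.94208914 -150.69281676  797.20106016]
side [  -36.40979318 -1256.10188522   886.11285525]
```

View pics/a.png

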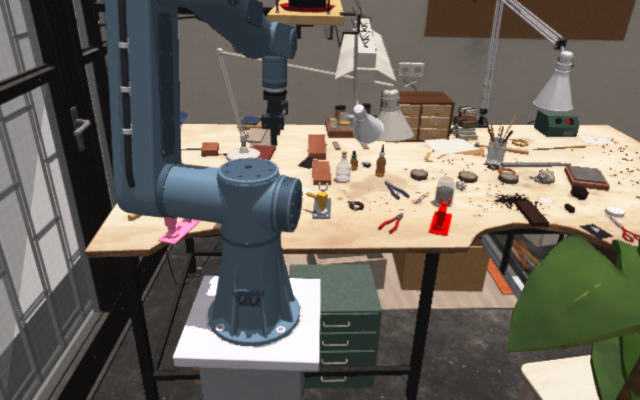

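View pics/b.png

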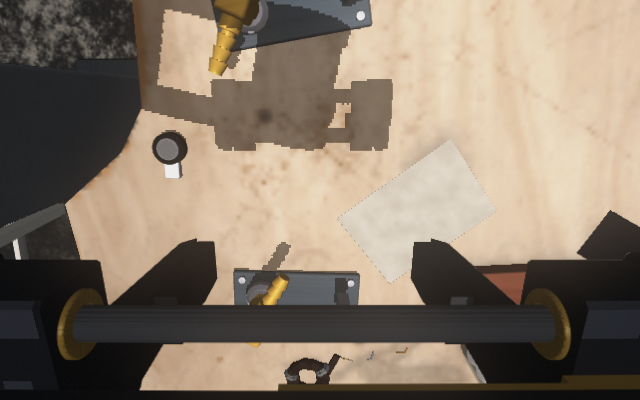

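View pics/c.png

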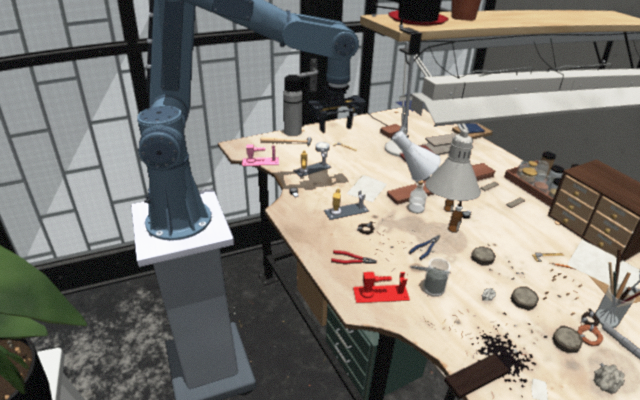

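```bash
python3 - <<'E'
from h import *
s=manip.observe()
for n,u,v,z in[('wrist',217,73,60),('wrist',258,15,20),('wrist',345,290,65),('wrist',283,280,65),('wrist',255,343,60),('scene',322,200,70),('scene',440,220,60),('wrist',360,15,6),('wrist',240,272,6),('wrist',357,274,6)]: print(n,u,v,onz(n,u,v,z,s).round())
print(manip.camera_info('wrist'))
E
```

```text
wrist 217 73 [491.  91.  60.]
wrist 258 15 [523. 144.  20.]
wrist 345 290 [ 607. -117.   65.]
wrist 283 280 [ 544. -106.   65.]
wrist 255 343 [ 512. -185.   60.]
scene 322 200 [ 476. -159.   70.]
scene 440 220 [ 386. -524.   60.]
wrist 360 15 [620. 147.   6.]
wrist 240 272 [ 488. -129.    6.]
wrist 357 274 [ 626. -131.    6.]
{'fx': 356.97247279026385, 'fy': 356.97247279026385, 'cx': 313.4736446082965, 'cy': 197.36866070671462, 'k1': -0.009424920754403474, 'tool_from_camera': array([[-7.54735414e-04, -2.77517648e-01,  9.60720243e-01,
         1.78562251e+01],
       [ 9.99999694e-01, -4.08183502e-04,  6.67683503e-04,
         1.39138790e-01],
       [ 2.06856199e-04,  9.60720453e-01,  2.77517871e-01,
        -7.28267624e+01],
       [ 0.00000000e+00,  0.00000000e+00,  0.00000000e+00,
         1.00000000e+00]])}
```

```bash
python3 - <<'E'
import cv2,numpy as np
c=cv2.imread('pics/c.png')[135:225,265:385]; a=cv2.imread('pics/a.png')[175:235,280:360];b=cv2.imread('pics/b.png')[240:360,220:380]
f=lambda i:cv2.resize(i,(400,300),interpolation=cv2.INTER_CUBIC)
t=cv2.imread('pics/b.png')[0:120,180:340]
cv2.imwrite('pics/d.png',np.vstack([np.hstack([f(c),f(a)]),np.hstack([f(b),f(t)])]))
E
```

```text
(no output)
```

View pics/d.png

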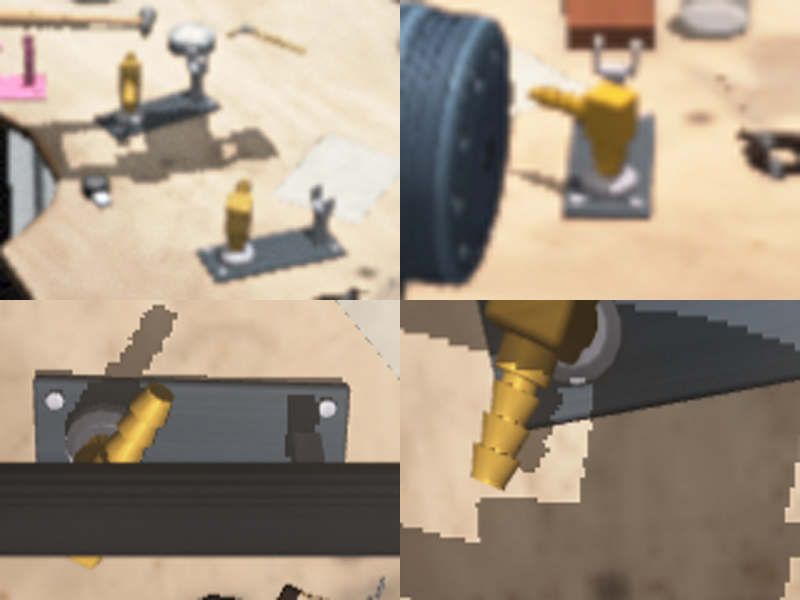

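>>> send_rows(moves=[[0,-10,45,0],[0,-20,90,0],[0,-25,120,0],[0,-25,120,0],[0,-25,120,0]])

```text
time_s: 0.65
eef_pos: [549.6, -120.4, 403.7]
tcp_rot: [[-0.002, 1.0, -0.002], [0.001, -0.002, -1.0], [-1.0, -0.002, -0.001]]
ft_force: [-1.0, 1.2, -0.4]
width: 1.001
```

```bash
python3 - <<'E'
from h import *
s,_=snap('wrist','e');print(s['eef_pos'],s['time_s'])
E
```

```text
[ 549.64087351 -120.37636379  403.69647094] 0.65
```

View pics/e.png

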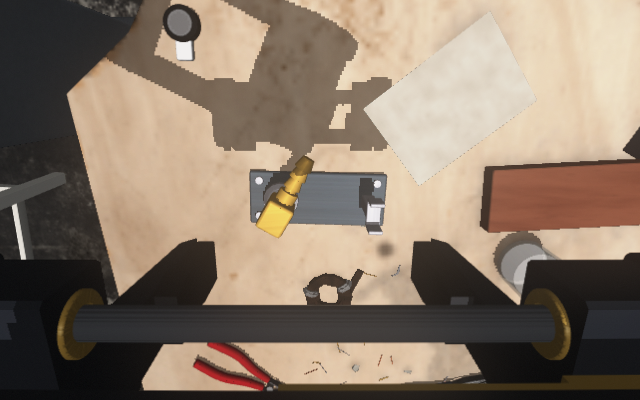

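```bash
python3 - <<'E'
from h import *
im=np.load('pics/e.npy')[140:250,230:410]
cv2.imwrite('pics/f.png',cv2.resize(im[:,:,::-1],(792,484),interpolation=cv2.INTER_CUBIC))
s=manip.observe(); hsv=cv2.cvtColor(im,cv2.COLOR_RGB2HSV)
m=cv2.inRange(hsv,(18,170,70),(32,255,255)); n,l,st,ce=cv2.connectedComponentsWithStats(m); k=1+st[1:,4].argmax()
cnt=cv2.findContours((l==k).astype('uint8'),0,1)[0][0]; print(st[k],ce[k]+[230,140]); 
ap=cv2.approxPolyDP(cnt,1.5,True)[:,0]+[230,140]; print(ap.tolist())
for u,v,z in [(250,170,6),(385,175,6),(386,227,6),(250,221,6),(259,181,6),(377,184,6),(305,163,60)]: print(u,v,onz('wrist',u,v,z,s).round(1))
E
```

```text
Traceback (most recent call last):
ValueError: attempt to get argmax of an empty sequence
```

View pics/f.png

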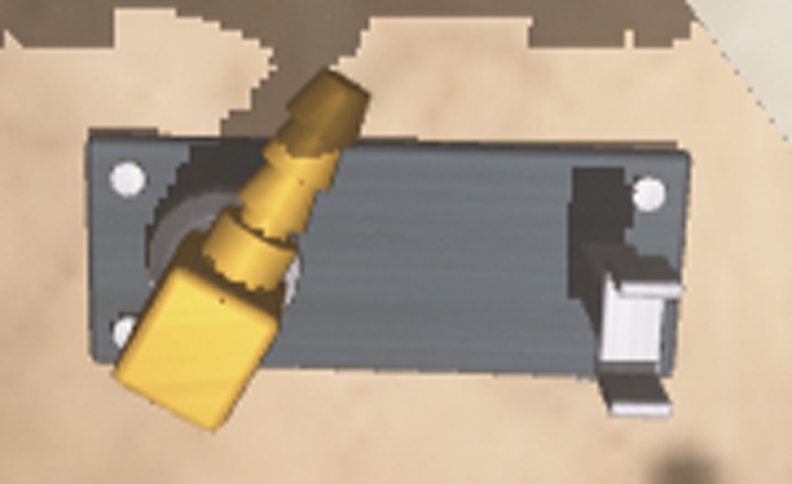

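```bash
cat > m.py <<'E'
from h import *
def meas(s,top,forks,tip,o=(0,0),k=1,plate=None):
    P=lambda p,z:onz('wrist',p[0]/k+o[0],p[1]/k+o[1],z,s)
    T=np.array([P(p,78) for p in top]); c=T.mean(0); print('corners',T[:,:2].round(1).tolist(),'c',c.round(1),'sides',[np.linalg.norm(T[i]-T[i-1]).round(1) for i in range(4)])
    F=np.array([P(p,69) for p in forks]); f=F.mean(0); print('fork',f.round(1),'sep',np.linalg.norm(F[0]-F[1]).round(1),'dist',np.linalg.norm((f-c)[:2]).round(1))
    t=P(tip,60); print('tip',t.round(1),np.linalg.norm((t-c)[:2]).round(1))
    a=lambda v:np.arctan2(v[1],v[0]).round(3)
    print('saddle ang',a(f-c),'tip ang',a(t-c),'flank ang',a(T[2]-T[1]),a(T[3]-T[0]),'forkperp',a(F[0]-F[1])-1.571)
E
python3 - <<'E'
from m import *
s=manip.observe(); meas(s,[(115,373),(215,430),(280,318),(180,260)],[(645,289),(640,408)],(348,83),(230,140),4.4)
P=[onz('wrist',u/4.4+230,v/4.4+140,6,s)[:2].round(1).tolist() for u,v in[(90,140),(690,155),(672,376),(92,360),(127,180),(648,194),(125,331)]]; print(P)
E
```

```text
corners [[496.9, -161.6], [517.4, -174.4], [531.5, -149.5], [511.3, -137.0]] c [ 514.3 -155.6   78. ] sides [np.float64(28.5), np.float64(24.2), np.float64(28.6), np.float64(23.8)]
fork [ 608.4 -159.5   69. ] sep 27.0 dist 94.2
tip [ 545.5 -103.6   60. ] 60.6
saddle ang -0.042 tip ang 1.029 flank ang 1.055 1.041 forkperp 0.008000000000000007
[[481.1, -127.2], [629.4, -131.1], [628.0, -189.3], [478.8, -184.9], [489.8, -137.4], [619.4, -141.0], [487.6, -177.0]]
```

>>> send_rows(moves=[[20,-20,20,0.14],[50,-35,35,0.28],[80,-35,35,0.42],[80,-35,35,0.535],[80,-35,35,0.535],[80,-35,35,0.535]])

```text
time_s: 1.3
eef_pos: [515.2, -153.6, 324.3]
tcp_rot: [[-0.001, 0.862, -0.506], [0.001, -0.506, -0.862], [-1.0, -0.001, -0.0]]
ft_force: [-0.3, -0.3, -0.2]
width: 1.001
```

```bash
python3 - <<'E'
from h import *
s,im=snap('wrist','g');print(s['eef_pos'],s['tcp_rot'],s['time_s'])
E
```

```text
[ 515.17957719 -153.64216492  324.27461951] [[-8.87211219e-04  8.62439526e-01 -5.06159339e-01]
 [ 7.15917619e-04 -5.06158860e-01 -8.62439966e-01]
 [-9.99999350e-01 -1.12753480e-03 -1.68365833e-04]] 1.3
```

View pics/g.png

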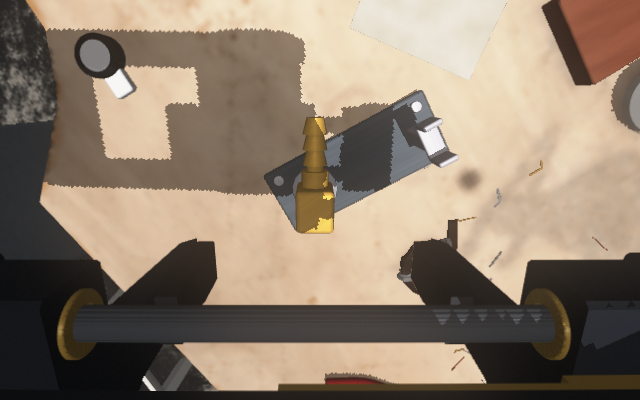

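```bash
python3 - <<'E'
from m import *
s=manip.observe(); meas(s,[(297.5,233),(334,234),(335,191),(298,190)],[(430,123),(448,162)],(316,117.5))
E
```

```text
corners [[495.8, -164.1], [517.0, -177.4], [532.7, -151.1], [511.9, -138.1]] c [ 514.4 -157.7   78. ] sides [np.float64(30.6), np.float64(25.1), np.float64(30.6), np.float64(24.5)]
fork [ 608.  -159.7   69. ] sep 29.6 dist 93.7
tip [ 545.5 -104.6   60. ] 61.6
saddle ang -0.022 tip ang 1.041 flank ang 1.034 1.016 forkperp -0.020000000000000018
```

>>> send_rows(moves=[[40,1,3,0],[80,1,3,0],[105,1,3,0],[113,1,3,0],[113,1,3,0],[113,1,3,0]])

```text
time_s: 1.95
eef_pos: [515.5, -157.2, 213.2]
tcp_rot: [[0.002, 0.863, -0.506], [-0.001, -0.506, -0.863], [-1.0, 0.002, -0.0]]
ft_force: [0.1, 0.7, 0.5]
width: 1.002
```

>>> send_rows(moves=[[0,0,0,0],[0,0,0,0],[0,0,0,0],[0,0,0,0],[0,0,0,0],[0,0,0,0],[0,0,0,0],[0,0,0,0]], gripper=255, force=30)

```text
time_s: 2.75
eef_pos: [514.6, -156.6, 212.8]
tcp_rot: [[-0.002, 0.863, -0.506], [0.001, -0.506, -0.863], [-1.0, -0.002, -0.0]]
ft_force: [-11.0, 4.6, 8.6]
width: 0.298
```

>>> send_rows(moves=[[0,0,0,0.1],[0,0,0,0.2],[0,0,0,0.3],[0,0,0,0.4],[0,0,0,0.5],[0,0,0,0.5]])

```text
time_s: 3.35
eef_pos: [515.0, -157.1, 212.9]
tcp_rot: [[-0.0, 0.514, -0.858], [0.0, -0.858, -0.514], [-1.0, -0.0, 0.0]]
ft_force: [2.3, -4.3, -2.6]
width: 0.297
```

>>> send_rows(moves=[[0,0,0,0.1],[0,0,0,0.2],[0,0,0,0.3],[0,0,0,0.4],[0,0,0,0.5],[0,0,0,0.53],[0,0,0,0.53]])

```text
time_s: 4.05
eef_pos: [515.1, -157.9, 212.9]
tcp_rot: [[0.0, 0.012, -1.0], [-0.001, -1.0, -0.012], [-1.0, 0.001, -0.0]]
ft_force: [2.0, -5.7, -3.8]
width: 0.291
```

```bash
python3 - <<'E'
from h import *
s,im=snap('wrist','i');R=s['tcp_rot'];print(s['eef_pos'],np.arctan2(R[1,1],R[0,1])+np.pi/2,s['moment'],s['ft_force'],s['time_s'],s['joint_pos'][5])
E
```

```text
[ 515.12488905 -157.89341255  212.8564255 ] 0.01150643738039725 [-0.50961753 -0.17608969 -0.09770091] [ 1.99497623 -5.68355736 -3.75070165] 4.05 1.0425531656138338
```

View pics/i.png

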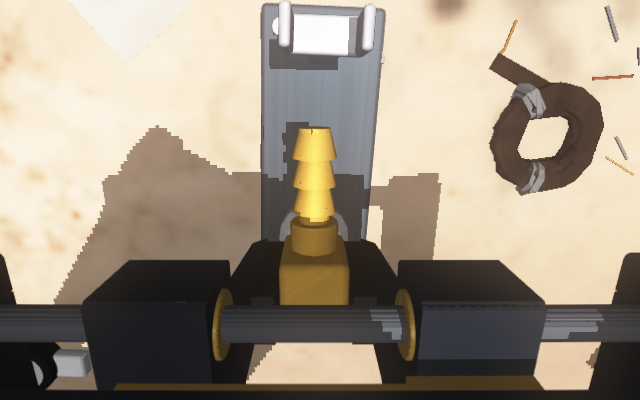

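```bash
python3 - <<'E'
from h import *
s=manip.observe(); s['tcp_rot']=np.array(s['tcp_rot'])
P=lambda u,v,z:onz('wrist',u,v,z,s)[:2]
c=np.array([514.8,-157.5]);a=lambda v:np.arctan2(v[1],v[0])
for n,u,v,z in[('L',286,28,69),('R',369,29,69),('tip',315.5,128,63),('base',315,222,63),('pl',264,5,6),('pl2',384,10,6),('pl3',262,238,6),('pl4',368,240,6)]:
  p=P(u,v,z);print(n,p.round(1),a(p-c).round(3))
m=(P(286,28,69)+P(369,29,69))/2;print(m,a(m-c),np.linalg.norm(m-c))
E
```

```text
L [ 607.3 -146.6] 0.117
R [ 607.4 -173.5] -0.172
tip [ 575.  -156.7] 0.014
base [ 538.6 -157. ] 0.022
pl [ 627.7 -131.8] 0.224
pl2 [ 626.3 -189.3] -0.278
pl3 [ 507.9 -127.5] 1.797
pl4 [ 507.3 -188. ] -1.811
[ 607.35179779 -160.09487331] -0.028029641495188263 92.58816685740318
```

>>> send_rows(moves=[[0,0,0,0.025],[0,0,0,0.042],[0,0,0,0.042],[0,0,0,0.042]])

```text
time_s: 4.5
eef_pos: [515.1, -158.0, 212.8]
tcp_rot: [[0.0, -0.029, -1.0], [-0.002, -1.0, 0.029], [-1.0, 0.002, -0.0]]
ft_force: [0.9, -3.7, -1.5]
width: 0.296
```

>>> send_rows(moves=[[0,0,0,0],[0,0,0,0],[0,0,0,0],[0,0,0,0],[0,0,0,0],[0,0,0,0],[0,0,0,0],[0,0,0,0]], gripper=0)

```text
time_s: 5.3
eef_pos: [515.1, -158.0, 212.8]
tcp_rot: [[0.0, -0.029, -1.0], [-0.002, -1.0, 0.029], [-1.0, 0.002, -0.0]]
ft_force: [0.7, -0.8, 0.3]
width: 0.988
```

>>> send_rows(moves=[[-20,0,0,0],[-60,0,0,0],[-100,0,0,0],[-130,0,0,0],[-130,0,0,0],[-130,0,0,0]])

```text
time_s: 5.9
eef_pos: [515.1, -157.8, 343.3]
tcp_rot: [[0.002, -0.029, -1.0], [-0.002, -1.0, 0.029], [-1.0, 0.002, -0.002]]
ft_force: [0.0, -0.4, 0.3]
width: 1.001
```

```bash
python3 - <<'E'
from h import *
s,im=snap('wrist','j');R=s['tcp_rot'];print(s['eef_pos'],np.arctan2(R[1,1],R[0,1])+np.pi/2,s['ft_force'],s['time_s'])
cv2.imwrite('pics/k.png',cv2.resize(im[60:260,220:420,::-1],(600,600),interpolation=cv2.INTER_CUBIC))
E
```

```text
[ 515.10427814 -157.81017395  343.26708819] -0.029355531150991654 [ 0.02330514 -0.39117168  0.2877367 ] 5.9
```

View pics/k.png

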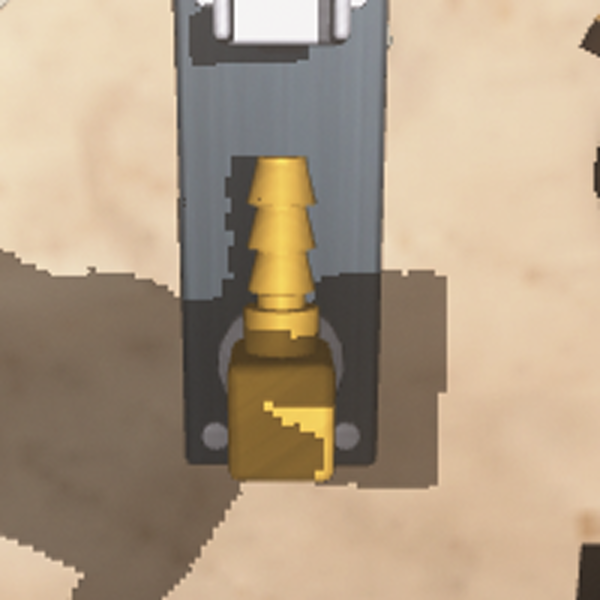

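```bash
python3 -c "
from station import manip
print(manip.close_job())"
```

```text
the job is handed in; nothing more can be done
None
```

I screwed the elbow clockwise by about 1.07 rad until its outlet pointed at the saddle. Then I let go, backed off about 130 mm and handed the job in at about 6 s.

- **Alignment:** in the last wrist picture the body, the outlet tip and the middle of the fork line up within about 2 pixels of the enlarged crop. I put the remaining angle error at about 0.01–0.02 rad. The separate readings of the saddle direction ranged from -0.042 to +0.008 rad, and I used -0.027.
- **Forces and gripper:** the wrist force read about 15 N at most, as the gripper closed, and was close to zero after release. The gripper was fully open at the end.
- **Tee and look-alikes:** I never went near them, but I took no final picture of them.

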